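# Pin the shoe last into its bench yoke

## Robot

A 6-joint arm with a two-finger parallel gripper is mounted at the origin on the work surface. World frame = base frame: x ahead of the robot, y to its left, z up, the work surface at z = 0. Lengths are in m, angles in rad, forces in N, time in s.
With the tool pointing down it reaches from about 0.35 to 0.975 m from the base axis. Payload 17.4 kg.
Tool frame: the origin (TCP) lies at the very end of the fingers, on their centre line; the grasp point (between the pads) lies 19 mm behind it; z points along the fingers, y is the line along which they close (so a half turn about z gives the same grasp; the last joint's range is limited). The gripper opens to 85 mm and grips with 20 to 120 N. Pads are 22 mm wide; open, the fingers measure 114 mm over their backs; the gripper's body (76 mm by 85 mm) begins 54 mm behind the grasp point. The pads swing forward as they close: fully open they stand 13 mm farther back than shut.
Start: joints at [1.312, 0.116, 1.442, -0, 1.584, -0.038], TCP at [0.148, 0.659, 0.231] pointing down, gripper open.
Joint ranges: [-2.83, 2.83], [-0.83, 2.19], [0.07, 2.5], [-1.14, 4.28], [0.01, 3], [-2.97, 2.97]. Speed limits (rad/s): [1.89, 1.89, 2.22, 3.14, 3.14, 3.14].

## Interface

Orientations are given as a unit quaternion [x, y, z, w].
In Python, from rig import telemetry, optics, r gives the robot as it stands.
- The arm moves only by the tool play_rows, never from a script. Its argument "commands" is one flat list of numbers, 7 for each row, row after row: the shift along the tool's x, y, z in m, then the turn, a rotation vector about the tool's x, y, z in rad, then the finger opening in m, from 0 to 0.0854. A call has 1 to 5 rows; each row shifts and turns the commanded pose from where the row before left it, along the tool's axes as they then stand; what a row does not reach is not made up. A row lasts 1/12 s, in which the tool goes at most 41.7 mm and 7.16 degrees, less where a joint would pass 70% of its speed; a pose out of reach is approached as far as the arm can. A call is refused whole if a number of a shift passes 0.0417 or a number of a turn 0.125, either way. A call with a gripper value outside its range is refused whole. The fingers move at their own pace and stop on an object; "grip_force" is the grip in N (left out, the last holds). Time passes only in rows, so rows that do not move let the fingers close. It gives the time, the measured TCP pose, the force, the opening and the grip force at its end, in the units of the state.
- telemetry.observe(): the state, without advancing time (a new reading comes with each control period).
- optics.camera(name): name is "side" or "top"; returns (picture, depth): 384x512x3 uint8, red, green, blue; 384x512 float32, m along the optical axis (not along the pixel's ray), 0 where there is no reading.
- optics.camera_model(name): a dict with "fx", "fy", "cx", "cy" (pixels), "pose" (4x4, takes a point from camera to world coordinates). Camera axes: x right, y down, z forward; pixel columns grow to the right and rows downward; lengths in m; the calibration is good to about 2 mm. A picture is of the moment at which its call begins. camera_model takes no time and is no camera call.
- r.sign_off(): hands the job in; it is judged then, once.
The state is a dict: "time_s": time; "q": joint angles; "joint_velocities": joint speeds; "effort": joint torques, N m; "tool_pos": TCP position; "orientation": TCP orientation; "wrist_force": force on the tool from outside, world axes, zero at the start; "moment": the same for the moment, N m; "opening": finger opening in m; "gripper_force": force on a finger pad.
Only numpy, scipy, OpenCV 4.12 (cv2) and the standard library are available. Lean on these libraries where they do the work, as an engineer would, in place of code of your own. Each camera call takes 0.05 s, during which the arm holds its last target. There are 200 camera calls.

## Task

Lock the green shoe last into its grey bench yoke: take the long pin with the orange grip out of the wooden rack and lower it, point down, through the upper ear, the brass eye and the lower ear until its flange sits flat on the upper ear, then let go. Lower it rather than drop it, and leave the blue-gripped and black-gripped short pins in the rack.

Things in the scene. Friction and masses are not known exactly. Their poses are not given: they have to be found in the camera images.
- pin: Loose long pin, point down in one of the wooden rack's 3 holes. Origin: centre of the underside of its steel flange (dia 60, 6 thick), resting on the rack top 100 mm above the bench; z up. Round orange grip, dia 26, from z = 6 to 52 mm. Steel shank dia 16, last 15 mm tapering to a 6 mm point at z = -85 mm: lift 90 mm to clear the rack, 150 mm to pass over the other pins. About 0.28 kg.
- yoke: Fixed grey yoke; origin on the bench under the holes' common centre, z up. Holes 36 mm wide in upper ear (top face at 115 mm; ears 12 thick, 70 x 85), brass eye (85-99 mm) and lower ear (69-81 mm): pin has 10 mm play all round; base plate at 10 mm. Column at own -y, no higher than the ear. Green shoe last at own +y, from y = 86 to 350 mm, 132 mm high; does not move.
- blue_pin: Short pin with a blue grip in another hole of the rack: like the orange one (origin, flange, grip) but with a shank of only 35 mm, too short. Leave it in the rack. Rack: open wooden stand, 270 mm long, 80 deep, 100 high, its three 24 mm holes in a row, 90 mm apart.
- black_pin: Short pin with a black grip in the remaining hole of the rack: the same size and origin as the blue one. Leave it in the rack.
There are look-alikes about, which are no part of the job. Leave any purple look-alike of the pin alone.

How it is judged:
At the end, for the whole second after the job is handed in: The orange-gripped pin stands through both ears and the eye: its flange lies on the upper ear (within 6 mm of its top face), within 16 mm of the holes' centre and within 10 degrees of upright, released and at rest; the blue and black pins are still in the rack (horizontal distance between pin and yoke below 0.016 m and z of pin in the frame of yoke between 0.109 and 0.121 m and angle between pin's own z axis and vertical below 0.17 rad and linear speed of pin below 0.03 m/s); the robot touches nothing.
It fails at once if a short pin (blue or black grip) is taken out of its place in the rack (moved over 40 mm) (distance of any of blue_pin, black_pin from where it was at the start of the episode above 0.04 m).
It fails at once if the pin is dropped into the yoke from a height (falls faster than 0.75 m/s there, as from about 30 mm or more) (horizontal distance between pin and yoke below 0.03 m and linear speed of pin above 0.75 m/s).
It also fails if it takes over 40 s, if anything falls off the work surface, if the arm or the gripper's body presses on something with over 40 N, if the wrist force passes 120 N, or if a joint passes its speed limit or range.

## Working session

There is one attempt and no reset: what is moved stays moved. The work goes in short steps, Python scripts to look and compute and a tool call to move; the robot and the scene stay as the last step left them, time stands still between calls to the robot, and variables do not carry over. Pictures are saved under pics/ and viewed, at most 10 in all, crops included, and the job is handed in when it is done.

Besides the shell and the picture viewer there is one more tool, called after "Request:" by a JSON object that holds its "op" and its "data", one argument or row to a line. play_rows: Moves the arm, as the interface text tells. Its arguments: {"type":"object","properties":{"commands":{"type":"array"},"grip_force":{"type":"number"}},"required":["commands"]}

```bash
ls; mkdir -p pics
python3 - <<'E'
from rig import telemetry, optics, r
import cv2,numpy as np
s=telemetry.observe();print(s)
for n in("top","side"):
    p,d=optics.camera(n);np.savez(f"pics/{n}0.npz",p=p,d=d)
    cv2.imwrite(f"pics/{n}0.png",p[:,:,::-1])
    m=optics.camera_model(n);print(n,m)
a=cv2.imread("pics/top0.png");b=cv2.imread("pics/side0.png")
E
```

```text
pics
{'time_s': 0.0, 'q': array([ 1.31220041e+00,  1.16461038e-01,  1.44228055e+00, -7.30206614e-06,
        1.58399191e+00, -3.78332479e-02]), 'joint_velocities': array([-5.38278329e-04,  1.13240497e-03, -9.21717945e-04,  5.28392660e-04,
       -1.08356940e-05, -1.88125907e-03]), 'effort': array([ 5.93400437e-04, -7.32003093e+01, -6.32472825e+01,  6.00983481e-05,
        6.50041693e-03,  1.16768240e-05]), 'tool_pos': array([0.14778981, 0.65842105, 0.2305695 ]), 'orientation': array([ 1.10157353e-01,  9.93913996e-01, -5.64707911e-04, -8.06250507e-05]), 'wrist_force': array([-0.07152742, -0.18973439, -1.25665548]), 'moment': array([ 0.02114538,  0.01469272, -0.00982813]), 'gripper_force': 0.0, 'opening': 0.08553762234825915}
top {'fx': 463.62414757926473, 'fy': 463.62414757926473, 'cx': 250.7644317172678, 'cy': 200.82177350701323, 'pose': array([[-0.00834959, -0.9945966 ,  0.10347891,  0.35555966],
       [-0.99994559,  0.00765746, -0.00708404, -0.10720513],
       [ 0.00625338, -0.10353243, -0.99460642,  1.35818624],
       [ 0.        ,  0.        ,  0.        ,  1.        ]])}
side {'fx': 379.8255805649075, 'fy': 379.8255805649075, 'cx': 258.029187601986, 'cy': 190.09943599022742, 'pose': array([[ 0.96318562, -0.17127434,  0.20721621,  0.30613976],
       [-0.26858827, -0.57990605,  0.76913543, -0.78878493],
       [-0.01156723, -0.79647603, -0.60455945,  0.62893426],
       [ 0.        ,  0.        ,  0.        ,  1.        ]])}
```

View pics/top0.png

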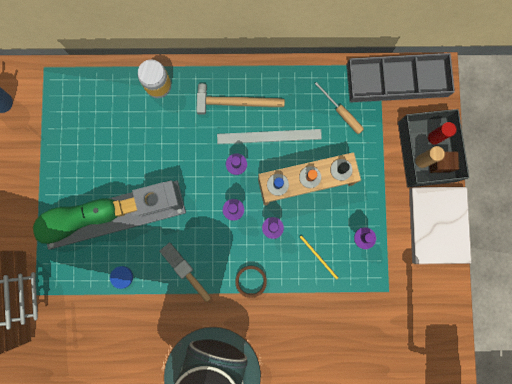

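View pics/side0.png

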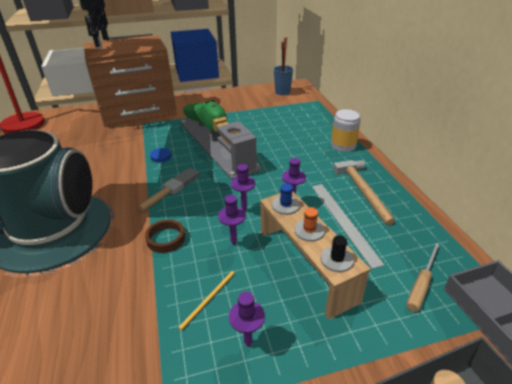

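The top view shows the three gripped pins in the wooden rack: blue at (278,182), orange at (311,175) and black at (343,168). Four purple look-alikes stand around it, and the yoke hole is at (151,199) with the green last to its left. The orange grip in the rack at (311,175) fits the description; the purple ones are not the target. Next I'll measure positions and confirm with a crop.

```bash
cat > h.py <<'E'
from rig import telemetry, optics, r
import cv2,numpy as np
def ray(n,uv,z):
    m=optics.camera_model(n);T=m["pose"]
    d=T[:3,:3]@np.array([(uv[0]-m["cx"])/m["fx"],(uv[1]-m["cy"])/m["fy"],1]);return T[:3,3]+d*(z-T[2,3])/d[2]
def pts(n,mask,d):
    m=optics.camera_model(n);T=m["pose"];v,u=np.nonzero(mask&(d>0));z=d[v,u]
    c=np.c_[(u-m["cx"])/m["fx"]*z,(v-m["cy"])/m["fy"]*z,z];return c@T[:3,:3].T+T[:3,3],u,v
E
python3 - <<'E'
from h import *
for n in("top","side"):
    f=np.load(f"pics/{n}0.npz");p,d=f["p"],f["d"];h=cv2.cvtColor(p,cv2.COLOR_RGB2HSV)
    H,S,V=cv2.split(h);yy,xx=np.mgrid[:384,:512]
    roi=(abs(xx-311)<60)&((yy>150)&(yy<260))
    for c,m in dict(orange=(H>5)&(H<14)&(S>190)&(V>120),blue=(H>105)&(H<128)&(S>150),black=(V<50)).items():
        m=m&roi if n=="top" else m&(abs(xx-311)<60)&(yy>175)&(yy<265)
        P,u,v=pts(n,m,d)
        if not len(P): print(n,c,0);continue
        t=P[:,2]>np.percentile(P[:,2],95)-.008
        print(n,c,len(u),u.mean().round(1),v.mean().round(1),"zmax",np.percentile(P[:,2],95).round(4),"top xy",P[t].mean(0).round(4),"uv",u[t].mean().round(1),v[t].mean().round(1), "ray.152",ray(n,(u[t].mean(),v[t].mean()),.152).round(4))
# yoke hole in top view: points below upper face inside ear
f=np.load("pics/top0.npz");p,d=f["p"],f["d"];yy,xx=np.mgrid[:384,:512]
P,u,v=pts("top",(abs(xx-155)<40)&(abs(yy-203)<30),d)
e=abs(P[:,2]-.115)<.005
im=np.zeros((384,512),np.uint8);im[v[e],u[e]]=255
cs,hi=cv2.findContours(im,cv2.RETR_CCOMP,cv2.CHAIN_APPROX_NONE)
for i,c in enumerate(cs):
    if cv2.contourArea(c)<30: continue
    mm=cv2.moments(c);q=(mm['m10']/mm['m00'],mm['m01']/mm['m00']);W=np.array([ray("top",k[0],.115)[:2] for k in c],np.float32)
    print("hole" if hi[0,i,3]>=0 else "outer",np.round(q,1),ray("top",q,.115).round(4),"area mm2",cv2.contourArea(W*1000),cv2.minAreaRect(W*1000))
print("ear z",np.median(P[e,2]))
b=cv2.imread("pics/top0.png");s=cv2.imread("pics/side0.png")
A=cv2.resize(b[155:255,110:210],(400,400),interpolation=2);B=cv2.resize(b[125:225,260:360],(400,400),interpolation=2)
cv2.imwrite("pics/crop.png",np.hstack([A,B]))
E
```

```text
top orange 10 313.2 173.3 zmax 0.157 top xy [ 0.5525 -0.2807  0.1533] uv 313.2 173.3 ray.152 [ 0.5527 -0.2809  0.152 ]
top blue 70 278.5 182.3 zmax 0.1563 top xy [ 0.5301 -0.1892  0.1529] uv 278.6 182.0 ray.152 [ 0.5303 -0.1893  0.152 ]
top black 65 343.7 172.2 zmax 0.1559 top xy [ 0.5706 -0.3618  0.1531] uv 343.8 166.3 ray.152 [ 0.5708 -0.3621  0.152 ]
side orange 44 308.9 222.1 zmax 0.1505 top xy [ 0.5456 -0.287   0.15  ] uv 311.2 216.0 ray.152 [ 0.5446 -0.2891  0.152 ]
side blue 207 285.9 193.8 zmax 0.1529 top xy [ 0.5281 -0.1919  0.1508] uv 286.2 188.5 ray.152 [ 0.5275 -0.1934  0.152 ]
side black 291 338.5 248.3 zmax 0.1531 top xy [ 0.5666 -0.3668  0.1511] uv 339.4 242.0 ray.152 [ 0.5661 -0.3676  0.152 ]
outer [154.6 196.9] [0.4975 0.1431 0.115 ] area mm2 7269.35553623538 ((497.51483154296875, 142.6248321533203), (70.89014434814453, 110.62339782714844), 14.62800407409668)
hole [150.4 198.1] [0.4942 0.1544 0.115 ] area mm2 1119.1971426734235 ((493.991455078125, 154.6477813720703), (36.68522644042969, 37.824703216552734), 45.33805847167969)
ear z 0.11553484833362648
```

View pics/crop.png

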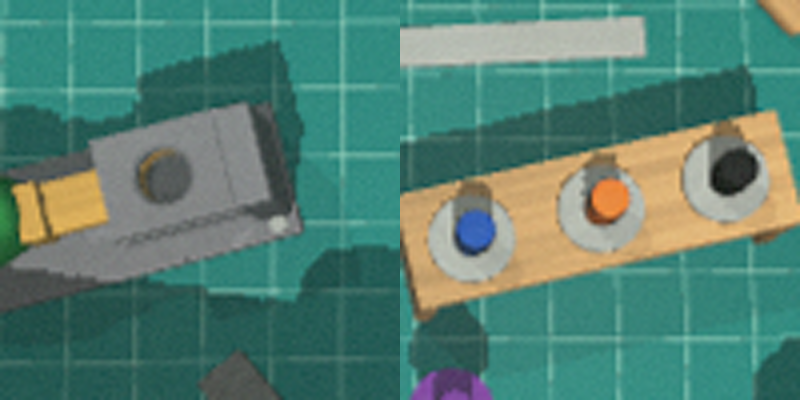

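The crop confirms it: the orange pin is the middle one in the rack, with its cap at about (312,174) in the full image. The round yoke hole is at about (150.5,198), diameter about 37 mm.

- **Pin:** about (0.551, -0.278).
- **Hole:** about (0.494, 0.1545), with the ear at z = 0.1155.

Moving now.

Request:
{"op": "play_rows", "data": {
  "commands": [-0.0256,-0.0221,0,0,0,0,0.06,-0.0256,-0.0221,0,0,0,0,0.06,-0.0256,-0.0221,0,0,0,0,0.06,-0.0256,-0.0221,0,0,0,0,0.06,-0.0256,-0.0221,0,0,0,0,0.06],
  "grip_force": 60
}}

```text
time_s: 0.52
tool_pos: [0.2485, 0.5237, 0.2345]
orientation: [0.109, 0.994, 0.004, 0.0]
wrist_force: [-8.8, 13.5, 22.7]
opening: 0.0602
gripper_force: 10.8
```

Request:
{"op": "play_rows", "data": {
  "commands": [-0.0256,-0.0221,0,0,0,0,0.06,-0.0256,-0.0221,0,0,0,0,0.06,-0.0256,-0.0221,0,0,0,0,0.06,-0.0256,-0.0221,0,0,0,0,0.06,-0.0256,-0.0221,0,0,0,0,0.06]
}}

```text
time_s: 0.93
tool_pos: [0.3498, 0.3854, 0.2311]
orientation: [0.11, 0.994, -0.0, -0.0]
wrist_force: [0.2, 0.4, -0.4]
opening: 0.0602
gripper_force: 0.0
```

Request:
{"op": "play_rows", "data": {
  "commands": [-0.0256,-0.0221,0,0,0,0,0.06,-0.0256,-0.0221,0,0,0,0,0.06,-0.0256,-0.0221,0,0,0,0,0.06,-0.0256,-0.0221,0,0,0,0,0.06,-0.0256,-0.0221,0,0,0,0,0.06]
}}

```text
time_s: 1.35
tool_pos: [0.4505, 0.2495, 0.2312]
orientation: [0.11, 0.994, -0.0, -0.0]
wrist_force: [0.7, 0.8, 0.1]
opening: 0.0599
gripper_force: 0.0
```

Request:
{"op": "play_rows", "data": {
  "commands": [-0.0143,-0.0329,0,0,0,0,0.06,-0.0143,-0.0329,0,0,0,0,0.06,-0.0143,-0.0329,0,0,0,0,0.06,-0.0143,-0.0329,0,0,0,0,0.06,-0.0143,-0.0329,0,0,0,0,0.06]
}}

```text
time_s: 1.77
tool_pos: [0.4835, 0.0731, 0.2312]
orientation: [0.11, 0.994, -0.0, -0.0]
wrist_force: [0.1, 0.2, -0.3]
opening: 0.0603
gripper_force: 0.0
```

Request:
{"op": "play_rows", "data": {
  "commands": [-0.0143,-0.0329,0,0,0,0,0.06,-0.0143,-0.0329,0,0,0,0,0.06,-0.0143,-0.0329,0,0,0,0,0.06,-0.0143,-0.0329,0,0,0,0,0.06,-0.0143,-0.0329,0,0,0,0,0.06]
}}

```text
time_s: 2.18
tool_pos: [0.5172, -0.1031, 0.2312]
orientation: [0.11, 0.994, 0.0, -0.0]
wrist_force: [0.6, 0.5, 0.0]
opening: 0.0601
gripper_force: 0.0
```

Request:
{"op": "play_rows", "data": {
  "commands": [-0.0143,-0.0329,0,0,0,0,0.06,-0.0143,-0.0329,0,0,0,0,0.06,-0.0143,-0.0329,0,0,0,0,0.06,-0.0143,-0.0329,0,0,0,0,0.06,-0.0143,-0.0329,0,0,0,0,0.06]
}}

```text
time_s: 2.6
tool_pos: [0.551, -0.2793, 0.231]
orientation: [0.11, 0.994, 0.0, -0.0]
wrist_force: [0.4, 0.7, 0.1]
opening: 0.0601
gripper_force: 0.0
```

Request:
{"op": "play_rows", "data": {
  "commands": [0,0,0.0167,0,0,0,0.06,0,0,0.0167,0,0,0,0.06,0,0,0.0167,0,0,0,0.06,0,0,0.0167,0,0,0,0.06,0,0,0.0167,0,0,0,0.06]
}}

```text
time_s: 3.02
tool_pos: [0.5509, -0.2774, 0.1466]
orientation: [0.11, 0.994, 0.0, -0.0]
wrist_force: [0.4, 0.2, 0.3]
opening: 0.0601
gripper_force: 0.0
```

Request:
{"op": "play_rows", "data": {
  "commands": [0,0,0.012,0,0,0,0.06,0,0,0.012,0,0,0,0.06,0,0,0.0095,0,0,0,0.06,0,0,0,0,0,0,0.06]
}}

```text
time_s: 3.35
tool_pos: [0.5505, -0.2771, 0.1122]
orientation: [0.11, 0.994, 0.0, -0.001]
wrist_force: [0.4, 1.2, -0.1]
opening: 0.0599
gripper_force: 0.0
```

Request:
{"op": "play_rows", "data": {
  "commands": [0,0,0,0,0,0,0.04,0,0,0,0,0,0,0.03,0,0,0,0,0,0,0.02,0,0,0,0,0,0,0.015,0,0,0,0,0,0,0.015],
  "grip_force": 60
}}

```text
time_s: 3.77
tool_pos: [0.5516, -0.2776, 0.1156]
orientation: [0.11, 0.994, -0.0, 0.001]
wrist_force: [-0.3, 0.8, 5.5]
opening: 0.0246
gripper_force: 59.2
```

Request:
{"op": "play_rows", "data": {
  "commands": [0,0,-0.01,0,0,0,0.015,0,0,-0.018,0,0,0,0.015,0,0,-0.022,0,0,0,0.015,0,0,-0.022,0,0,0,0.015,0,0,-0.022,0,0,0,0.015]
}}

```text
time_s: 4.18
tool_pos: [0.5509, -0.2773, 0.2098]
orientation: [0.11, 0.994, 0.0, -0.0]
wrist_force: [0.3, 0.6, -2.9]
opening: 0.0248
gripper_force: 59.0
```

Request:
{"op": "play_rows", "data": {
  "commands": [0,0,-0.022,0,0,0,0.015,0,0,-0.022,0,0,0,0.015,0,0,-0.018,0,0,0,0.015,0,0,-0.01,0,0,0,0.015,0,0,0,0,0,0,0.015]
}}

```text
time_s: 4.6
tool_pos: [0.5515, -0.2776, 0.283]
orientation: [0.11, 0.994, -0.001, 0.001]
wrist_force: [-0.4, -0.7, -3.0]
opening: 0.0247
gripper_force: 59.0
```

```bash
cat > look.py <<'E'
from h import *
import sys
k=sys.argv[1];x0,y0,x1,y1=map(int,sys.argv[2:6])
p,d=optics.camera("side");np.savez(f"pics/side{k}.npz",p=p,d=d)
cv2.imwrite(f"pics/side{k}.png",cv2.resize(p[y0:y1,x0:x1,::-1],None,fx=2.5,fy=2.5,interpolation=2))
s=telemetry.observe();print(s["tool_pos"],s["opening"],s["wrist_force"])
E
python3 look.py 1 180 60 420 300
```

```text
[ 0.55122896 -0.27753378  0.2810036 ] 0.02468283628528522 [-0.60679601 -0.2242151  -1.86903802]
```

View pics/side1.png

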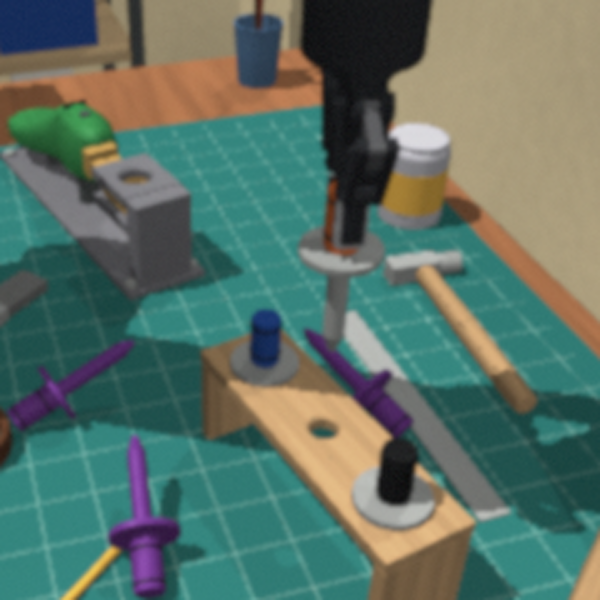

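The picture shows the orange pin hanging upright in the fingers, with its hole in the rack empty and the blue and black pins still seated. The free-standing purple ones have toppled on their own. Next I carry the pin to the yoke.

Request:
{"op": "play_rows", "data": {
  "commands": [0.0054,0.0146,0,0,0,0,0.015,0.0107,0.0292,0,0,0,0,0.015,0.0107,0.0292,0,0,0,0,0.015,0.0107,0.0292,0,0,0,0,0.015,0.0107,0.0292,0,0,0,0,0.015]
}}

```text
time_s: 5.07
tool_pos: [0.5319, -0.1368, 0.2785]
orientation: [0.11, 0.994, 0.0, -0.001]
wrist_force: [0.7, 0.6, -3.2]
opening: 0.0244
gripper_force: 59.2
```

Request:
{"op": "play_rows", "data": {
  "commands": [0.0107,0.0292,0,0,0,0,0.015,0.0107,0.0292,0,0,0,0,0.015,0.0107,0.0292,0,0,0,0,0.015,0.0107,0.0292,0,0,0,0,0.015,0.0107,0.0292,0,0,0,0,0.015]
}}

```text
time_s: 5.48
tool_pos: [0.5115, 0.0173, 0.2787]
orientation: [0.11, 0.994, -0.0, -0.001]
wrist_force: [0.8, 0.3, -2.8]
opening: 0.0243
gripper_force: 59.2
```

Request:
{"op": "play_rows", "data": {
  "commands": [0.0107,0.0292,0,0,0,0,0.015,0.0107,0.0292,0,0,0,0,0.015,0.0107,0.0292,0,0,0,0,0.015,0.0107,0.0292,0,0,0,0,0.015,0.0054,0.0146,0,0,0,0,0.015]
}}

```text
time_s: 5.9
tool_pos: [0.4929, 0.1572, 0.2787]
orientation: [0.109, 0.994, -0.0, -0.001]
wrist_force: [0.6, 0.7, -2.9]
opening: 0.0247
gripper_force: 59.3
```

Request:
{"op": "play_rows", "data": {
  "commands": [0,0,0,0,0,0,0.015,0,0,0,0,0,0,0.015,0,0,0,0,0,0,0.015]
}}

```text
time_s: 6.15
tool_pos: [0.494, 0.154, 0.2793]
orientation: [0.11, 0.994, -0.0, -0.001]
wrist_force: [0.8, 0.3, -3.0]
opening: 0.0245
gripper_force: 59.4
```

```bash
python3 look.py 2 140 20 300 180
python3 - <<'E'
from h import *
f=np.load("pics/side2.npz");p,d=f["p"],f["d"]
P,u,v=pts("side",d>0,d)
c=telemetry.observe()["tool_pos"]
n=np.hypot(P[:,0]-c[0],P[:,1]-c[1])<.05
for lo in np.arange(.15,.30,.008):
    k=n&(P[:,2]>=lo)&(P[:,2]<lo+.008)
    if k.sum()>3: q=P[k];print(lo.round(3),k.sum(),q.min(0).round(4)[:2],q.max(0).round(4)[:2],q.mean(0).round(4)[:2],"u",u[k].min(),u[k].max(),"v",v[k].min(),v[k].max())
E
```

```text
[0.49420438 0.1537349  0.27956412] 0.024714808842048967 [-0.5001774  -0.18946158 -2.5497798 ]
0.182 8 [0.4868 0.1441] [0.4959 0.1548] [0.4909 0.1486] u 231 234 v 107 109
0.19 13 [0.4844 0.1429] [0.4976 0.15  ] [0.4915 0.1463] u 230 235 v 104 106
0.198 17 [0.4843 0.1425] [0.4981 0.1512] [0.4903 0.1468] u 230 235 v 101 104
0.206 16 [0.4852 0.1394] [0.4989 0.1509] [0.4913 0.146 ] u 230 235 v 99 101
0.214 19 [0.4844 0.142 ] [0.4999 0.1554] [0.492  0.1476] u 229 235 v 95 98
0.222 19 [0.4838 0.1417] [0.4969 0.1541] [0.4897 0.1468] u 229 234 v 92 96
0.23 15 [0.4837 0.1422] [0.4971 0.1499] [0.4903 0.1467] u 229 234 v 90 92
0.238 18 [0.4847 0.1433] [0.4975 0.1518] [0.4908 0.1464] u 229 234 v 87 90
0.246 18 [0.4847 0.142 ] [0.4979 0.15  ] [0.4908 0.1464] u 229 234 v 84 87
0.262 89 [0.4624 0.1216] [0.5213 0.1782] [0.491  0.1376] u 220 242 v 74 83
0.27 91 [0.464  0.1197] [0.5173 0.1774] [0.4884 0.1441] u 221 242 v 74 81
0.278 17 [0.4785 0.1286] [0.5041 0.1515] [0.4884 0.1371] u 226 236 v 72 75
0.286 31 [0.4791 0.1226] [0.4989 0.1523] [0.4875 0.1324] u 226 235 v 69 74
0.294 32 [0.4796 0.1237] [0.4996 0.1538] [0.4883 0.1322] u 226 235 v 66 71
```

View pics/side2.png

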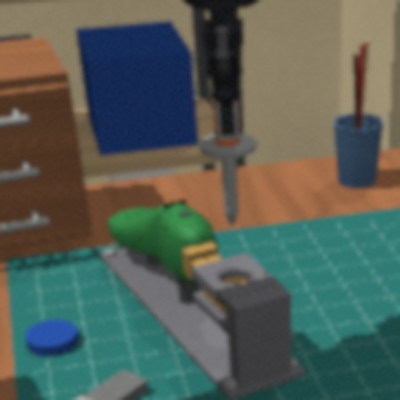

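The pin hangs vertically over the hole. The shank centre is about (0.492, 0.153) against the hole at (0.494, 0.1545), well within the 10 mm play. Lowering.

Request:
{"op": "play_rows", "data": {
  "commands": [-0.001,0.001,0.006,0,0,0,0.015,0,0,0.013,0,0,0,0.015,0,0,0.013,0,0,0,0.015,0,0,0.013,0,0,0,0.015,0,0,0.01,0,0,0,0.015]
}}

```text
time_s: 6.62
tool_pos: [0.4951, 0.1547, 0.2227]
orientation: [0.11, 0.994, -0.0, -0.001]
wrist_force: [-0.6, 0.5, -2.7]
opening: 0.0246
gripper_force: 59.4
```

Request:
{"op": "play_rows", "data": {
  "commands": [0,0,0.008,0,0,0,0.015,0,0,0.008,0,0,0,0.015,0,0,0.008,0,0,0,0.015,0,0,0.008,0,0,0,0.015,0,0,0.008,0,0,0,0.015]
}}

```text
time_s: 7.03
tool_pos: [0.4957, 0.1551, 0.1847]
orientation: [0.11, 0.994, 0.0, 0.0]
wrist_force: [0.2, -0.5, -2.6]
opening: 0.0248
gripper_force: 59.4
```

Request:
{"op": "play_rows", "data": {
  "commands": [0,0,0.008,0,0,0,0.015,0,0,0.008,0,0,0,0.015,0,0,0.008,0,0,0,0.015,0,0,0.008,0,0,0,0.015,0,0,0.005,0,0,0,0.015]
}}

```text
time_s: 7.45
tool_pos: [0.4954, 0.155, 0.1471]
orientation: [0.11, 0.994, -0.0, -0.0]
wrist_force: [-0.5, -0.6, -2.4]
opening: 0.0245
gripper_force: 59.4
```

Request:
{"op": "play_rows", "data": {
  "commands": [0,0,0.004,0,0,0,0.015,0,0,0.004,0,0,0,0.015,0,0,0.003,0,0,0,0.015,0,0,0.002,0,0,0,0.015,0,0,0,0,0,0,0.015]
}}

```text
time_s: 7.87
tool_pos: [0.4955, 0.155, 0.135]
orientation: [0.11, 0.994, -0.0, -0.0]
wrist_force: [0.4, -0.1, -2.8]
opening: 0.0246
gripper_force: 59.4
```

Request:
{"op": "play_rows", "data": {
  "commands": [0,0,0.0015,0,0,0,0.015,0,0,0,0,0,0,0.015,0,0,0,0,0,0,0.015]
}}

```text
time_s: 8.12
tool_pos: [0.4957, 0.155, 0.1339]
orientation: [0.11, 0.994, 0.0, 0.0]
wrist_force: [-0.8, -0.1, -2.2]
opening: 0.0246
gripper_force: 59.4
```

Request:
{"op": "play_rows", "data": {
  "commands": [0,0,0.0015,0,0,0,0.015,0,0,0,0,0,0,0.015,0,0,0,0,0,0,0.015]
}}

```text
time_s: 8.37
tool_pos: [0.4956, 0.155, 0.1323]
orientation: [0.11, 0.994, -0.0, -0.0]
wrist_force: [-0.3, 0.2, -2.8]
opening: 0.0247
gripper_force: 59.4
```

Request:
{"op": "play_rows", "data": {
  "commands": [0,0,0.001,0,0,0,0.015,0,0,0,0,0,0,0.015,0,0,0,0,0,0,0.015]
}}

```text
time_s: 8.62
tool_pos: [0.4956, 0.155, 0.1313]
orientation: [0.11, 0.994, 0.0, -0.0]
wrist_force: [-0.4, 0.3, -2.8]
opening: 0.0246
gripper_force: 59.4
```

```bash
python3 look.py 3 160 60 320 220
```

```text
[0.4955969  0.1550487  0.13131562] 0.024522959490692386 [-0.14286599 -0.94667102 -3.18387532]
```

View pics/side3.png

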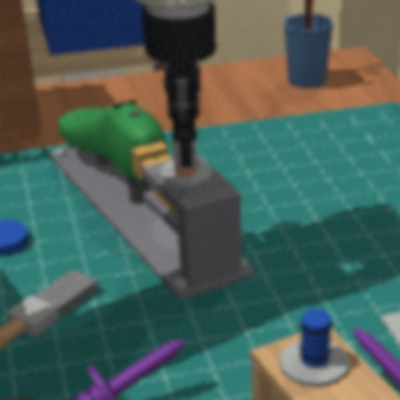

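The flange is about level with the upper ear and the pin is through the hole. I'll step down until contact shows in the wrist force.

Request:
{"op": "play_rows", "data": {
  "commands": [0,0,0.001,0,0,0,0.015,0,0,0,0,0,0,0.015]
}}

```text
time_s: 8.83
tool_pos: [0.4957, 0.1551, 0.1306]
orientation: [0.11, 0.994, 0.0, 0.0]
wrist_force: [-0.4, 0.4, 1.6]
opening: 0.0245
gripper_force: 60.0
```

Request:
{"op": "play_rows", "data": {
  "commands": [0,0,0.001,0,0,0,0.015,0,0,0,0,0,0,0.015]
}}

```text
time_s: 9.0
tool_pos: [0.4957, 0.1551, 0.1306]
orientation: [0.11, 0.994, 0.0, 0.0]
wrist_force: [-7.3, -1.5, 12.3]
opening: 0.025
gripper_force: 61.2
```

Contact. Release and retreat.

Request:
{"op": "play_rows", "data": {
  "commands": [0,0,-0.001,0,0,0,0.015,0,0,0,0,0,0,0.028,0,0,0,0,0,0,0.035,0,0,0,0,0,0,0.05,0,0,0,0,0,0,0.05]
}}

```text
time_s: 9.42
tool_pos: [0.4956, 0.155, 0.1302]
orientation: [0.11, 0.994, 0.0, -0.0]
wrist_force: [0.0, -0.1, 0.5]
opening: 0.0499
gripper_force: 0.0
```

Request:
{"op": "play_rows", "data": {
  "commands": [0,0,-0.01,0,0,0,0.05,0,0,-0.02,0,0,0,0.05,0,0,-0.03,0,0,0,0.05,0,0,-0.035,0,0,0,0.05,0,0,-0.035,0,0,0,0.05]
}}

```text
time_s: 9.83
tool_pos: [0.4952, 0.1549, 0.2623]
orientation: [0.11, 0.994, -0.0, -0.0]
wrist_force: [-0.4, 0.8, -0.4]
opening: 0.0498
gripper_force: 0.0
```

Request:
{"op": "play_rows", "data": {
  "commands": [0,0,-0.01,0,0,0,0.05,0,0,0,0,0,0,0.05,0,0,0,0,0,0,0.05,0,0,0,0,0,0,0.05]
}}

```text
time_s: 10.17
tool_pos: [0.4953, 0.1549, 0.269]
orientation: [0.11, 0.994, -0.0, -0.001]
wrist_force: [-0.4, 0.3, -1.0]
opening: 0.05
gripper_force: 0.0
```

```bash
python3 look.py 4 160 60 380 280
python3 - <<'E'
from h import *
f=np.load("pics/side4.npz");p,d=f["p"],f["d"];H,S,V=cv2.split(cv2.cvtColor(p,cv2.COLOR_RGB2HSV))
yy,xx=np.mgrid[:384,:512]
P,u,v=pts("side",(H>4)&(H<15)&(S>170)&(V>80)&(abs(xx-235)<25)&(yy<150)&(yy>90),d)
k=np.hypot(P[:,0]-.494,P[:,1]-.154)<.04;P=P[k];print(len(P),P.min(0),P.max(0),P.mean(0))
E
```

```text
[0.4952154  0.15494306 0.26878773] 0.04973185571112055 [-0.27100516 -0.22326952 -0.30527486]
101 [0.48191376 0.13528811 0.12782102] [0.50031805 0.16611398 0.16805713] [0.49047824 0.14516034 0.15277179]
```

View pics/side4.png

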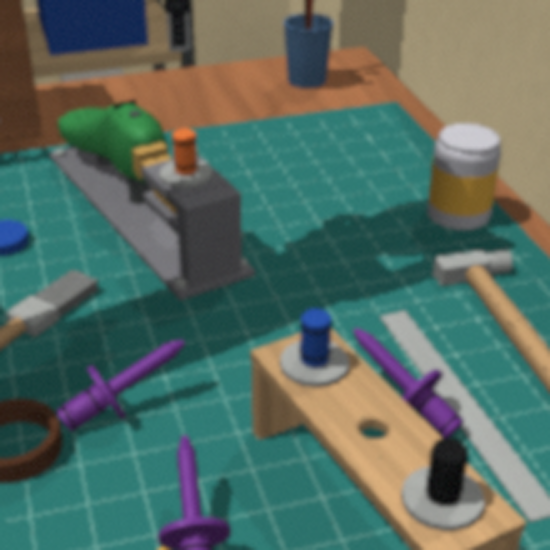

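The orange pin stands upright with its flange flat on the upper ear; its grip top is at z≈0.168 against an expected 0.167. The blue and black pins are still in the rack, and the gripper is clear at the top, near crop pixel (180,30).

```bash
python3 -c "
from rig import r;print(r.sign_off())"
```

```text
the job is handed in; nothing more can be done
None
```

The orange pin was lowered through both ears and the eye onto the upper ear and released, the blue and black pins stayed in the rack, and the job is handed in (about 10 s used; no verdict was returned).

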